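# Clamp a dental cast in the model chuck and set the ring lock

### The job

A plaster cast stands loose between the three jaws of the model chuck. Push the chuck's ring round clockwise (seen from above) by its upright black posts until all three jaws grip the cast firmly, by feel and without crushing the plaster, then slide the orange ring lock fully home, away from the red mark to the green one. Keep the hand off both casts, leave the other things on the bench where they are, and let go at the end.

Things in the scene. Friction and masses are not known exactly. Their poses are not given: they have to be found in the camera images.
- chuck_axis (a point): the chuck's vertical turning axis at its steel top face, 52 mm above the table. White base plate 250 x 325 x 14 mm, fixed (reaches 125 mm to -x, +x, -y of the axis, 200 mm to +y), steel ring 156 mm across, three radial jaws on the round top. Frame: z up, x and y along the plate's sides; the lock guide is on the +y side and runs along x
- ring (a joint): turn of the chuck ring, rad, 0 to 4; grows CLOCKWISE seen from above and moves the jaws inwards, 7 mm per rad. Starts near 0 (open), needs 2.3 to 3.4 rad, by the cast and how it stands. Stays where left. Push at a post while the ring moves (less once it stops): 6 N with free jaws, then 1.7 N more per 0.1 rad once all bear on the cast; 10 to 13 N is firm, under 9 N slack, over 20 N endangers the plaster
- post_0 (a point): top centre of one of the ring's four upright black posts to push, 18 mm diameter, from 45 to 91 mm above the table, on a circle of 100 mm radius about the axis; they turn with the ring. This one lies at +x of the axis in the chuck's frame when joint ring is 0
- post_1 (a point): as post_0, a quarter turn further counter-clockwise (+y)
- post_2 (a point): as post_0, half a turn on (-x)
- post_3 (a point): as post_0, three quarter turns on counter-clockwise (-y)
- pad_a: upright smooth black plastic pin that faces the jaw on the chuck's -x side, 14 mm diameter, 54 to 80 mm above the table; origin on the pin's axis at table height; a spring behind it (12 N per mm) gives way outwards as it presses
- pad_b: the same on the jaw 60 degrees from +x towards +y
- pad_c: the same on the jaw 60 degrees from +x towards -y
- model_tan: brittle plaster cast of a dental arch, tan teeth on a white round base with a flat back, 58 x 60 mm, 47 mm tall, about 160 g; origin at the centre of its underside, z up, x from its straight back edge to the front teeth. One of two casts: either stands loose on the chuck between the jaws (underside 52 mm above the table), the other on a white round stand, 80 mm wide, 52 mm tall
- model_blue: brittle plaster cast of a dental arch, blue-grey teeth on a white round base with a flat back, 53 x 54 mm, 47 mm tall, about 130 g; origin at the centre of its underside, z up, x from its straight back edge to the front teeth. One of two casts: either stands loose on the chuck between the jaws (underside 52 mm above the table), the other on a white round stand, 80 mm wide, 52 mm tall
- lock (a joint): position of the ring lock's slide, m: near 0 open (grip at the red mark), 0.040 fully home against its stop (grip at the green mark). It presses a brake shoe on the ring, so it is set last. It takes 4 to 6 N and stays where it is left
- lock_top (a point): top centre of the lock's orange grip, 60 mm above the table; the grip is 20 mm (along the travel) x 26 mm x 28 mm tall, on a dark carriage 34 mm long whose top is 33 mm above the table. It slides along the chuck's +x axis when locking; 168 mm from the chuck's axis on the +y side
- brush: small red brush with brass bristles, 133 mm long, 18 mm high, lying in front of the chuck; origin under its middle
- wax_knife: knife with a dark wooden handle, 172 mm long, 15 mm high, lying behind the chuck; origin under its middle
- bur_cup: black cup with a green band and burs sticking out, 38 mm diameter, 70 mm tall with the burs, beside the base plate; origin at the centre of its underside
- bur_block: dark green block with rotary burs, 60 x 90 x 50 mm with the burs; origin at the centre of its underside
- handpiece: dark grey motor handpiece, 165 mm long, 27 mm thick, lying; origin under it, 80 mm from its thick end
- wax_jar: jar with a red cap, 56 mm diameter, 62 mm tall, beside the base plate; origin at the centre of its underside
There are look-alikes about, which are no part of the job. What is shaped like the model_blue but yellow is not meant.

How it is judged:
On the way, in this order (a step that is already met when the one before it is completed fails the run):
1. all three jaw pads press on the cast in the chuck with more than 6 N each ((contact force between each of pad_a, pad_b, pad_c and model_tan above 6 N or contact force between each of pad_a, pad_b, pad_c and model_blue above 6 N)), for 0.2 s.
2. the ring lock is fully home (slide above 37 mm) with the cast still gripped (value of joint lock above 0.037 m and (contact force between each of pad_a, pad_b, pad_c and model_tan above 5 N or contact force between each of pad_a, pad_b, pad_c and model_blue above 5 N)), for 0.2 s.
At the end, for the whole second after the job is handed in: The cast in the chuck stands flat on the chuck's face (within 2 mm of height and 0.05 rad of upright), within 8 mm of the axis, at rest, and all three jaw pads press on it with more than 5 N each; the lock slide is beyond 37 mm; the other cast has not moved by 10 mm (value of joint lock above 0.037 m and ((contact force between each of pad_a, pad_b, pad_c and model_tan above 5 N and angle between model_tan's own z axis and vertical below 0.05 rad and z of model_tan in the frame of chuck_axis between -0.002 and 0.002 m and horizontal distance between model_tan and chuck_axis below 0.008 m and linear speed of model_tan below 0.01 m/s and distance of model_blue from where it was at the start of the episode below 0.01 m) or (contact force between each of pad_a, pad_b, pad_c and model_blue above 5 N and angle between model_blue's own z axis and vertical below 0.05 rad and z of model_blue in the frame of chuck_axis between -0.002 and 0.002 m and horizontal distance between model_blue and chuck_axis below 0.008 m and linear speed of model_blue below 0.01 m/s and distance of model_tan from where it was at the start of the episode below 0.01 m))); the robot touches nothing.
It fails at once if a jaw presses on a cast with more than 80 N: the plaster is crushed (contact force between any of pad_a, pad_b, pad_c and model_tan above 80 N or contact force between any of pad_a, pad_b, pad_c and model_blue above 80 N).
It fails at once if the robot touches a cast with more than 3 N (contact force between any of the fingers, the arm and model_tan above 3 N or contact force between any of the fingers, the arm and model_blue above 3 N).
It fails at once if one of the other things on the bench is moved by more than 20 mm (distance of any of brush, wax_knife, bur_cup, bur_block, handpiece, wax_jar from where it was at the start of the episode above 0.02 m).
It also fails if it takes over 67 s, if anything falls off the work surface, if the arm or the gripper's body presses on something with over 40 N, if the wrist force passes 120 N, or if a joint passes its speed limit or range.

### The arm

A 7-joint arm with a two-finger parallel gripper is mounted at the origin on the work surface. World frame = base frame: x ahead of the robot, y to its left, z up, the work surface at z = 0. Lengths are in m, angles in rad, forces in N, time in s.
With the tool pointing down it reaches from about 0.4 to 0.85 m from the base axis. Payload 10.4 kg.
Tool frame: the origin (TCP) lies midway between the tips of the shut fingers; the grasp point (between the pads) lies 19 mm behind it (r.tcp_to_grasp is the z of the grasp point in the tool frame, in m); z points along the fingers, x is the direction in which the jaws open and shut, and the axes are right-handed (so a half turn about z gives the same grasp; the last joint's range is limited). The gripper opens to 87 mm and grips with 3 to 60 N. Pads are 19 mm wide; open, the fingers measure 117 mm over their backs; the gripper's body (75 mm by 190 mm) begins 51 mm behind the grasp point.
Start: joints at [-1.284, 0.332, -0.065, 1.46, 0.022, 1.35, -0.088], TCP at [0.191, 0.595, 0.223] pointing down, gripper open.
Joint ranges: [-2.6, 2.6], [-0.5, 2.12], [-1.47, 1.34], [0.16, 2.42], [-1.27, 4.41], [0.06, 2.06], [-2.6, 2.6]. Speed limits (rad/s): [2.22, 2.22, 2.79, 2.79, 3.14, 3.14, 3.14].

### API

Orientations are given as a unit quaternion [x, y, z, w].
In Python, from bench import r, camera, close_job gives the robot as it stands. The module is installed in compiled form; this text tells all that it offers.
- The arm moves only by the shell command python3 -m crank 'ROWS' [FORCE]. ROWS is JSON, a list of rows, each an object of numbers: "x", "y", "z": the shift along the tool's x, y, z scaled (see below); "ax", "ay", "az": the turn, a rotation vector about the tool's x, y, z scaled (see below); "claw": the closure, from -1 (fully open) to 1 (shut), so that 0 is half open. A call has exactly 5 rows; each row is the pose to reach, as a shift and turn from the pose commanded when the call began, along the tool's axes at that moment; what a row does not reach only later rows make up. The controller multiplies each number of a shift by 1 m and each number of a turn by 2 rad. A row lasts 1/12 s, in which the tool goes at most 41.7 mm and 7.16 degrees, less where a joint would pass 70% of its speed; a pose out of reach is approached as far as the arm can. A call with a number of a shift or a turn outside -1 to 1 is refused whole. A call with a gripper value outside its range is refused whole. The fingers move at their own pace and stop on an object; FORCE is the grip in N (left out, the last holds). Time passes only in rows, so rows that repeat a pose let the fingers close, or fill a call up. It gives the time, the measured TCP pose, the force and the opening at its end, in the units of the state.
- r.read_state(): the state, without advancing time (a new reading comes with each control period).
- camera(name): name is "side" or "top"; returns a dict with "color" (480x640x3 uint8, blue, green, red), "fx", "fy", "cx", "cy" (pixels), "eye" and "orientation" of the camera in the world. Camera axes: x right, y down, z forward; pixel columns grow to the right and rows downward; lengths in m; the calibration is good to about 2 mm. A picture is of the moment at which its call begins. There is no depth.
- close_job(): hands the job in, once; it reports no verdict.
The state is a dict: "time": time; "joint_positions": joint angles; "joint_vel": joint speeds; "joint_torque": joint torques, N m; "ee_pos": TCP position; "eef_rot": TCP orientation; "ft_force": force on the tool from outside, world axes, zero at the start; "torque": the same for the moment, N m; "width": finger opening in m.
Only numpy, scipy, OpenCV 4.12 (cv2) and the standard library are available. Lean on these libraries where they do the work, as an engineer would, in place of code of your own. Each camera call takes 0.05 s, during which the arm holds its last target. There are 200 camera calls.

## Working session

There is one attempt and no reset: what is moved stays moved. The work goes in short steps, Python scripts to look and compute and a shell command to move; the robot and the scene stay as the last step left them, time stands still between calls to the robot, and variables do not carry over. Pictures are saved under pics/ and viewed, about 8 in all and at most 12, crops included, and the job is handed in when it is done.

```bash
mkdir -p pics; ls
python3 - <<'E'
from bench import r,camera
import cv2,numpy as np
s=r.read_state();print({k:np.round(v,3).tolist() for k,v in s.items()}, r.tcp_to_grasp)
for n in("top","side"):
    c=camera(n);cv2.imwrite(f"pics/{n}0.png",c["color"]);print(n,c["fx"],c["fy"],c["cx"],c["cy"],c["eye"],c["orientation"])
E
```

```text
pics
{'time': 0.0, 'joint_positions': [-1.284, 0.333, -0.065, 1.461, 0.022, 1.35, -0.089], 'joint_vel': [-0.0, 0.0, 0.0, 0.001, 0.001, 0.0, -0.0], 'joint_torque': [0.0, -62.324, 0.025, -38.991, -0.061, 0.04, 0.0], 'ee_pos': [0.19, 0.595, 0.222], 'eef_rot': [0.808, 0.59, -0.001, 0.0], 'ft_force': [0.369, -0.767, -0.201], 'torque': [0.01, 0.068, 0.047], 'width': 0.087} -0.0187
top 549.4768812314911 549.4768812314911 329.3001094760339 240.870218643161 [ 0.46588208 -0.01505819  1.46724886] [ 0.71320131 -0.70050247  0.01770726 -0.01807328]
side 531.0015588340581 531.0015588340581 320.99633888683036 250.06626389475005 [ 0.09256971 -0.91393426  0.72010377] [ 0.85214557 -0.19077384  0.11783957 -0.47282884]
```

View pics/top0.png

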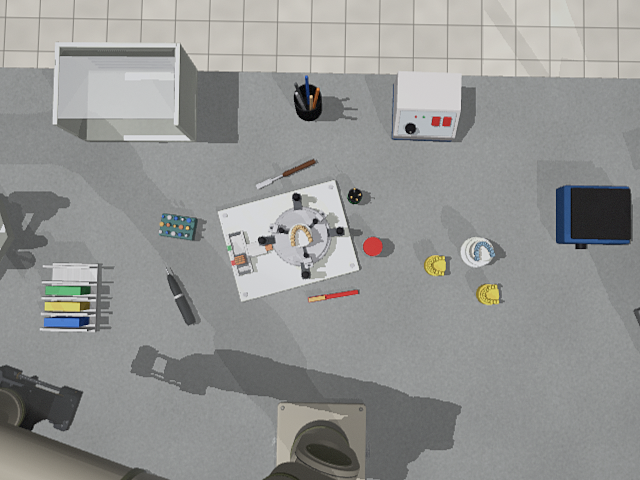

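View pics/side0.png

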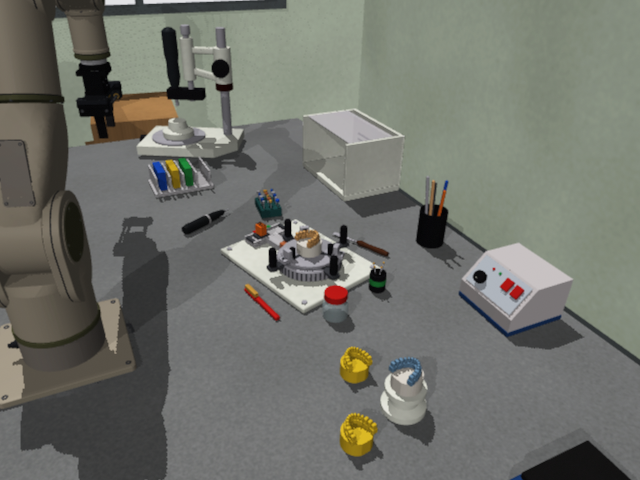

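```bash
cat > h.py <<'E'
import cv2,numpy as np
from scipy.spatial.transform import Rotation as R
def ray(c,u,v,z):
    d=R.from_quat(c["orientation"]).apply([(u-c["cx"])/c["fx"],(v-c["cy"])/c["fy"],1]);e=np.array(c["eye"])
    return e+d*(z-e[2])/d[2]
def proj(c,p):
    q=R.from_quat(c["orientation"]).inv().apply(np.array(p)-c["eye"]);return np.array([c["fx"]*q[0]/q[2]+c["cx"],c["fy"]*q[1]/q[2]+c["cy"]])
def blobs(m,a=4):
    n,l,s,ce=cv2.connectedComponentsWithStats(m.astype(np.uint8));return [(int(s[i,4]),ce[i].round(1).tolist()) for i in range(1,n) if s[i,4]>=a]
E
python3 - <<'E'
from bench import r,camera
from h import *
c=camera("top");im=c["color"]
cr=cv2.resize(im[175:305,210:400],None,fx=4.2,fy=4.2,interpolation=cv2.INTER_CUBIC);cv2.imwrite("pics/crop1.png",cr)
m=(im.max(2)<45);m[:175]=0;m[305:]=0;m[:,:210]=0;m[:,400:]=0
for a,p in blobs(m,12):print("dark",a,p,ray(c,*p,.091)[:2].round(4))
# plate
w=(im.min(2)>150).astype(np.uint8);w[:170]=0;w[310:]=0;w[:,:205]=0;w[:,365:]=0
pts=np.argwhere(w)[:,::-1].astype(np.float32);rr=cv2.minAreaRect(cv2.convexHull(pts))
b=cv2.boxPoints(rr);P=[ray(c,*q,.014)[:2] for q in b];print("plate",b.round(0).tolist(),np.round(P,4).tolist(),[np.linalg.norm(P[i]-P[i-1]).round(3) for i in range(4)])
hsv=cv2.cvtColor(im,cv2.COLOR_BGR2HSV);o=(hsv[...,0]<16)&(hsv[...,1]>130)&(hsv[...,2]>90);o[:175]=0;o[305:]=0;o[:,:210]=0;o[:,290:]=0
for a,p in blobs(o):print("orange",a,p,ray(c,*p,.06)[:2].round(4))
E
```

```text
dark 115 [354.3, 195.7] [ 0.6506 -0.0746]
dark 40 [296.2, 196.9] [0.6449 0.0716]
dark 17 [314.8, 221.0] [0.5849 0.0236]
dark 33 [339.5, 230.3] [ 0.5626 -0.0388]
dark 19 [281.2, 230.3] [0.56   0.1075]
dark 29 [262.2, 240.1] [0.5345 0.1546]
dark 15 [305.4, 254.9] [0.4993 0.0455]
dark 23 [305.6, 274.5] [0.4503 0.044 ]
plate [[205.0, 170.0], [364.0, 170.0], [364.0, 309.0], [205.0, 309.0]] [[0.7227, 0.321], [0.7303, -0.1027], [0.3616, -0.1082], [0.3541, 0.3102]] [np.float64(0.369), np.float64(0.424), np.float64(0.369), np.float64(0.418)]
orange 9 [232.7, 262.7] [0.4768 0.2325]
```

View pics/crop1.png

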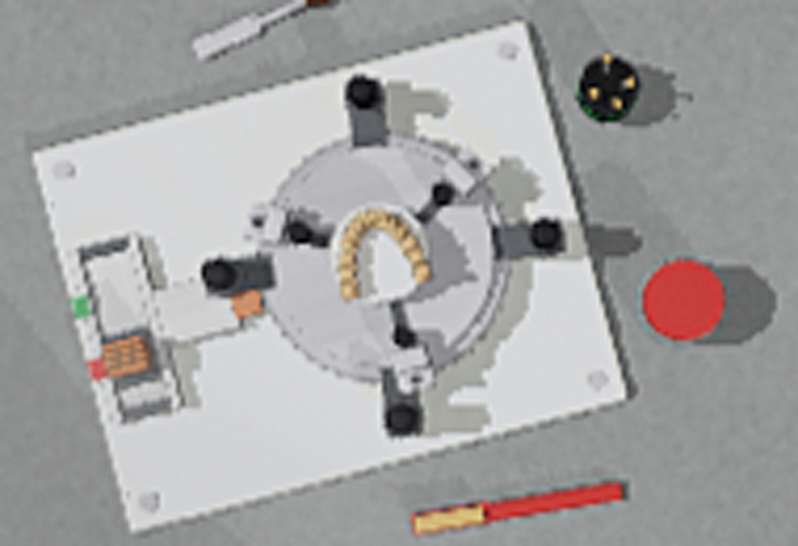

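Tan cast stands in the chuck, at top px (302,236). The look-alikes are the two yellow casts at (436,266) and (489,294), and the blue one on its stand at (480,250). The orange pieces are the lock grip at (239,258), by the red mark, and the brake shoe at (269,247), which is not the grip. Post tops are at (296,197), (262,240), (306,274) and (340,231), giving the axis at about (0.548, 0.058) and radius about 98 mm, which fits. The plate yaw is about 15°, and post_0 is the top one.

Plan: take post_0 between the fingers and follow the arc clockwise.

```bash
python3 -m crank '[{"x":-0.015,"y":0.025,"claw":-0.1},{"x":-0.035,"y":0.058,"claw":-0.1},{"x":-0.055,"y":0.09,"claw":-0.1},{"x":-0.075,"y":0.123,"claw":-0.1},{"x":-0.09,"y":0.148,"claw":-0.1}]' 25
python3 -m crank '[{"x":-0.018,"y":0.03,"claw":-0.1},{"x":-0.036,"y":0.06,"claw":-0.1},{"x":-0.054,"y":0.09,"claw":-0.1},{"x":-0.072,"y":0.119,"claw":-0.1},{"x":-0.09,"y":0.148,"claw":-0.1}]'
python3 -m crank '[{"x":-0.018,"y":0.03,"az":-0.045,"claw":-0.1},{"x":-0.036,"y":0.06,"az":-0.09,"claw":-0.1},{"x":-0.054,"y":0.09,"az":-0.135,"claw":-0.1},{"x":-0.072,"y":0.119,"az":-0.18,"claw":-0.1},{"x":-0.09,"y":0.148,"az":-0.226,"claw":-0.1}]'
python3 - <<'E'
from bench import r
from h import *
s=r.read_state();x=R.from_quat(s["eef_rot"]).as_matrix();print(x.round(3),s["joint_positions"],s["ee_pos"])
print("to post, tool axes",x.T@(np.array([.645,.0717,.2])-s["ee_pos"]))
E
```

```text
[[ 0.305  0.952 -0.   ]
 [ 0.952 -0.305 -0.001]
 [-0.001  0.    -1.   ]] [-1.28363739  0.33271618 -0.06472178  1.46070586  0.0216028   1.3499082
 -0.08845588] [0.19042138 0.59499353 0.22196365]
to post, tool axes [-0.35984481  0.59242882  0.0223617 ]schema error: expected keys x, y, z, ax, ay, az, claw
schema error: expected keys x, y, z, ax, ay, az, claw
schema error: expected keys x, y, z, ax, ay, az, claw
```

All seven keys are required, so I'll write them out in full.

```bash
python3 -m crank '[{"x":-0.015,"y":0.025,"z":0,"ax":0,"ay":0,"az":0,"claw":-0.1},{"x":-0.035,"y":0.058,"z":0,"ax":0,"ay":0,"az":0,"claw":-0.1},{"x":-0.055,"y":0.09,"z":0,"ax":0,"ay":0,"az":0,"claw":-0.1},{"x":-0.075,"y":0.123,"z":0,"ax":0,"ay":0,"az":0,"claw":-0.1},{"x":-0.09,"y":0.148,"z":0,"ax":0,"ay":0,"az":0,"claw":-0.1}]' 25
python3 -m crank '[{"x":-0.018,"y":0.03,"z":0,"ax":0,"ay":0,"az":0,"claw":-0.1},{"x":-0.036,"y":0.06,"z":0,"ax":0,"ay":0,"az":0,"claw":-0.1},{"x":-0.054,"y":0.09,"z":0,"ax":0,"ay":0,"az":0,"claw":-0.1},{"x":-0.072,"y":0.119,"z":0,"ax":0,"ay":0,"az":0,"claw":-0.1},{"x":-0.09,"y":0.148,"z":0,"ax":0,"ay":0,"az":0,"claw":-0.1}]'
python3 -m crank '[{"x":-0.018,"y":0.03,"z":0,"ax":0,"ay":0,"az":-0.045,"claw":-0.1},{"x":-0.036,"y":0.06,"z":0,"ax":0,"ay":0,"az":-0.09,"claw":-0.1},{"x":-0.054,"y":0.09,"z":0,"ax":0,"ay":0,"az":-0.135,"claw":-0.1},{"x":-0.072,"y":0.119,"z":0,"ax":0,"ay":0,"az":-0.18,"claw":-0.1},{"x":-0.09,"y":0.148,"z":0,"ax":0,"ay":0,"az":-0.226,"claw":-0.1}]'
cat > st.py <<'E'
from bench import r
from h import *
import sys
s=r.read_state();M=R.from_quat(s["eef_rot"]).as_matrix();p=np.array(s["ee_pos"])
print("t",round(s["time"],2),"tcp",p.round(4),"yaw",round(np.degrees(np.arctan2(M[1,0],M[0,0])),1),"q",np.round(s["joint_positions"],2),"w",round(s["width"],4),"F world",np.round(s["ft_force"],1),"F tool",(M.T@s["ft_force"]).round(1))
if len(sys.argv)>1:
    print("shift tool",(M.T@(np.array(list(map(float,sys.argv[1:4])))-p)).round(4))
d=p[:2]-[.548,.058];print("r",np.hypot(*d).round(4),"theta",np.degrees(np.arctan2(d[1],d[0])).round(1))
E
python3 st.py .645 .0717 .2
```

```text
time: 0.57
ee_pos: [0.3063, 0.4616, 0.2224]
eef_rot: [0.808, 0.589, -0.0, 0.0]
ft_force: [1.1, 1.3, 0.6]
width: 0.0618
time: 0.98
ee_pos: [0.4184, 0.332, 0.2225]
eef_rot: [0.808, 0.59, -0.0, -0.0]
ft_force: [1.2, 0.2, -0.1]
width: 0.0481
time: 1.4
ee_pos: [0.5318, 0.2013, 0.2225]
eef_rot: [0.653, 0.757, -0.0, -0.0]
ft_force: [0.2, 0.8, -0.6]
width: 0.0479
t 1.4 tcp [0.5318 0.2013 0.2225] yaw 98.4 q [-0.66  0.21  0.25  1.63 -0.05  1.31  1.32] w 0.0479 F world [ 0.2  0.8 -0.6] F tool [0.8 0.3 0.6]
shift tool [-0.1447  0.093   0.0225]
r 0.1442 theta 96.4
```

```bash
python3 -m crank '[{"x":-0.03,"y":0.02,"z":0,"ax":0,"ay":0,"az":0,"claw":-0.1},{"x":-0.06,"y":0.039,"z":0.01,"ax":0,"ay":0,"az":0,"claw":-0.1},{"x":-0.09,"y":0.058,"z":0.02,"ax":0,"ay":0,"az":0,"claw":-0.1},{"x":-0.12,"y":0.076,"z":0.03,"ax":0,"ay":0,"az":0,"claw":-0.1},{"x":-0.145,"y":0.093,"z":0.04,"ax":0,"ay":0,"az":0,"claw":-0.1}]'
python3 -m crank '[{"x":0,"y":0,"z":0.02,"ax":0,"ay":0,"az":0,"claw":-0.1},{"x":0,"y":0,"z":0.04,"ax":0,"ay":0,"az":0,"claw":-0.1},{"x":0,"y":0,"z":0.06,"ax":0,"ay":0,"az":0,"claw":-0.1},{"x":0,"y":0,"z":0.07,"ax":0,"ay":0,"az":0,"claw":-0.1},{"x":0,"y":0,"z":0.07,"ax":0,"ay":0,"az":0,"claw":-0.1}]'
python3 st.py .645 .0717 .06
python3 - <<'E'
from bench import camera
from h import *
a=camera("top")["color"][165:285,230:390];b=camera("side");cv2.imwrite("pics/c2.png",np.hstack([cv2.resize(a,(400,300)),cv2.resize(b["color"][180:300,240:400],(400,300))]))
E
```

```text
time: 1.82
ee_pos: [0.6446, 0.0698, 0.1818]
eef_rot: [0.656, 0.755, -0.0, 0.0]
ft_force: [-0.1, 0.6, -0.1]
width: 0.0477
time: 2.23
ee_pos: [0.6421, 0.0723, 0.1098]
eef_rot: [0.655, 0.756, -0.002, -0.001]
ft_force: [-0.5, -0.3, -1.0]
width: 0.0481
t 2.23 tcp [0.6421 0.0723 0.1098] yaw 98.2 q [-0.43  0.47  0.32  1.55 -0.16  1.16  1.64] w 0.0481 F world [-0.5 -0.3 -1. ] F tool [-0.2 -0.5  1.1]
shift tool [-0.001   0.003   0.0498]
r 0.0952 theta 8.7
```

View pics/c2.png

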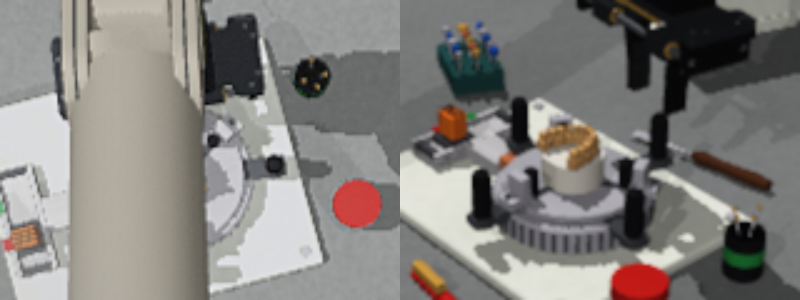

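The picture shows the two fingers at panel (638,70) and (675,95) straddling above post_0's top at (659,118), clear of the cast.

```bash
python3 -m crank '[{"x":0,"y":0.003,"z":0.015,"ax":0,"ay":0,"az":0,"claw":-0.1},{"x":0,"y":0.003,"z":0.03,"ax":0,"ay":0,"az":0,"claw":-0.1},{"x":0,"y":0.003,"z":0.043,"ax":0,"ay":0,"az":0,"claw":-0.1},{"x":0,"y":0.003,"z":0.05,"ax":0,"ay":0,"az":0,"claw":-0.1},{"x":0,"y":0.003,"z":0.05,"ax":0,"ay":0,"az":0,"claw":0.3}]'
python3 -m crank '[{"x":0,"y":0,"z":0,"ax":0,"ay":0,"az":0,"claw":1},{"x":0,"y":0,"z":0,"ax":0,"ay":0,"az":0,"claw":1},{"x":0,"y":0,"z":0,"ax":0,"ay":0,"az":0,"claw":1},{"x":0,"y":0,"z":0,"ax":0,"ay":0,"az":0,"claw":1},{"x":0,"y":0,"z":0,"ax":0,"ay":0,"az":0,"claw":1}]' 20
python3 st.py
```

```text
time: 2.75
ee_pos: [0.6458, 0.0728, 0.0609]
eef_rot: [0.655, 0.756, -0.001, -0.001]
ft_force: [-1.2, 1.0, -0.3]
width: 0.0452
time: 3.17
ee_pos: [0.6471, 0.0737, 0.0633]
eef_rot: [0.655, 0.756, 0.001, -0.0]
ft_force: [-1.1, 1.0, 2.0]
width: 0.0174
t 3.17 tcp [0.6471 0.0737 0.0633] yaw 98.2 q [-0.42  0.52  0.31  1.57 -0.18  1.07  1.65] w 0.0174 F world [-1.1  1.   2. ] F tool [ 1.1 -0.9 -2. ]
r 0.1003 theta 9.0
```

```bash
python3 -m crank '[{"x":-0.006,"y":-0.0002,"z":0,"ax":0,"ay":0,"az":0.03,"claw":1},{"x":-0.012,"y":-0.0007,"z":0,"ax":0,"ay":0,"az":0.06,"claw":1},{"x":-0.0179,"y":-0.0016,"z":0,"ax":0,"ay":0,"az":0.09,"claw":1},{"x":-0.0238,"y":-0.0029,"z":0,"ax":0,"ay":0,"az":0.12,"claw":1},{"x":-0.0296,"y":-0.0045,"z":0,"ax":0,"ay":0,"az":0.15,"claw":1}]'
python3 st.py
```

```text
time: 3.58
ee_pos: [0.6466, 0.0452, 0.0632]
eef_rot: [0.761, 0.649, 0.001, -0.001]
ft_force: [-2.5, 6.9, 4.1]
width: 0.0174
t 3.58 tcp [0.6466 0.0452 0.0632] yaw 80.9 q [-0.42  0.53  0.38  1.59 -0.22  1.07  1.42] w 0.0174 F world [-2.5  6.9  4.1] F tool [ 6.5 -3.6 -4.1]
r 0.0994 theta -7.4
```

```bash
python3 -m crank '[{"x":-0.006,"y":-0.0002,"z":0,"ax":0,"ay":0,"az":0.03,"claw":1},{"x":-0.012,"y":-0.0007,"z":0,"ax":0,"ay":0,"az":0.06,"claw":1},{"x":-0.0179,"y":-0.0016,"z":0,"ax":0,"ay":0,"az":0.09,"claw":1},{"x":-0.0238,"y":-0.0029,"z":0,"ax":0,"ay":0,"az":0.12,"claw":1},{"x":-0.0296,"y":-0.0045,"z":0,"ax":0,"ay":0,"az":0.15,"claw":1}]' >/dev/null
python3 st.py
python3 -m crank '[{"x":-0.006,"y":-0.0002,"z":0,"ax":0,"ay":0,"az":0.03,"claw":1},{"x":-0.012,"y":-0.0007,"z":0,"ax":0,"ay":0,"az":0.06,"claw":1},{"x":-0.0179,"y":-0.0016,"z":0,"ax":0,"ay":0,"az":0.09,"claw":1},{"x":-0.0238,"y":-0.0029,"z":0,"ax":0,"ay":0,"az":0.12,"claw":1},{"x":-0.0296,"y":-0.0045,"z":0,"ax":0,"ay":0,"az":0.15,"claw":1}]' >/dev/null
python3 st.py
python3 -m crank '[{"x":-0.006,"y":-0.0002,"z":0,"ax":0,"ay":0,"az":0.03,"claw":1},{"x":-0.012,"y":-0.0007,"z":0,"ax":0,"ay":0,"az":0.06,"claw":1},{"x":-0.0179,"y":-0.0016,"z":0,"ax":0,"ay":0,"az":0.09,"claw":1},{"x":-0.0238,"y":-0.0029,"z":0,"ax":0,"ay":0,"az":0.12,"claw":1},{"x":-0.0296,"y":-0.0045,"z":0,"ax":0,"ay":0,"az":0.15,"claw":1}]' >/dev/null
python3 st.py
```

```text
t 4.0 tcp [0.6375 0.0172 0.0632] yaw 63.7 q [-0.44  0.52  0.45  1.62 -0.25  1.06  1.19] w 0.0175 F world [-2.   8.2  3.6] F tool [ 6.5 -5.4 -3.5]
r 0.0983 theta -24.5
t 4.42 tcp [ 0.6205 -0.0066  0.0632] yaw 46.6 q [-0.46  0.49  0.52  1.67 -0.28  1.05  0.96] w 0.0175 F world [-1.  10.6  4.6] F tool [ 7.  -8.  -4.5]
r 0.0971 theta -41.7
t 4.83 tcp [ 0.5973 -0.0243  0.0632] yaw 29.4 q [-0.5   0.46  0.59  1.74 -0.3   1.03  0.71] w 0.0179 F world [ 1.5 13.4  2.4] F tool [  7.9 -10.9  -2.3]
r 0.0959 theta -59.1
```

```bash
python3 - <<'E'
from h import *
from scipy.optimize import least_squares as L
P=np.array([[.6471,.0737],[.6466,.0452],[.6375,.0172],[.6205,-.0066],[.5973,-.0243]])
for f in (0,1):
    s=L(lambda q:np.hypot(*(P-q[:2]).T)-(q[2] if f else .1),[.548,.058,.1]);print(s.x,s.fun*1e3)
c=s.x[:2];print(np.degrees(np.arctan2(*(P-c).T[::-1])))
E
grep -n "548" st.py
```

```text
[0.54800272 0.06240603 0.1       ] [-0.26122034  0.08731529  0.26638514  0.08839915 -0.25954946]
[0.55063937 0.06106679 0.09728054] [ 0.00384211 -0.01699342  0.02857779 -0.02159512  0.00616865]
[  7.46141853  -9.38873274 -26.79491868 -44.08609598 -61.33942883]
8:d=p[:2]-[.548,.058];print("r",np.hypot(*d).round(4),"theta",np.degrees(np.arctan2(d[1],d[0])).round(1))
```

```bash
sed -i 's/\[.548,.058\]/[.5506,.0611]/' st.py
python3 -m crank '[{"x":-0.0058,"y":-0.0009,"z":0,"ax":0,"ay":0,"az":0.03,"claw":1},{"x":-0.0116,"y":-0.0021,"z":0,"ax":0,"ay":0,"az":0.06,"claw":1},{"x":-0.0174,"y":-0.0038,"z":0,"ax":0,"ay":0,"az":0.09,"claw":1},{"x":-0.0231,"y":-0.0057,"z":0,"ax":0,"ay":0,"az":0.12,"claw":1},{"x":-0.0288,"y":-0.0079,"z":0,"ax":0,"ay":0,"az":0.15,"claw":1}]' >/dev/null
python3 st.py
python3 -m crank '[{"x":-0.0058,"y":-0.0002,"z":0,"ax":0,"ay":0,"az":0.03,"claw":1},{"x":-0.0116,"y":-0.0007,"z":0,"ax":0,"ay":0,"az":0.06,"claw":1},{"x":-0.0174,"y":-0.0016,"z":0,"ax":0,"ay":0,"az":0.09,"claw":1},{"x":-0.0231,"y":-0.0028,"z":0,"ax":0,"ay":0,"az":0.12,"claw":1},{"x":-0.0288,"y":-0.0043,"z":0,"ax":0,"ay":0,"az":0.15,"claw":1}]' >/dev/null
python3 st.py
```

```text
t 5.25 tcp [ 0.5692 -0.0342  0.0633] yaw 12.1 q [-0.57  0.41  0.67  1.82 -0.3   1.01  0.43] w 0.0173 F world [ 7.3  3.5 -3.3] F tool [ 7.8 -1.9  3.4]
r 0.0971 theta -79.0
t 5.67 tcp [ 0.5404 -0.0354  0.0633] yaw -5.0 q [-0.65  0.36  0.75  1.9  -0.3   0.99  0.14] w 0.0172 F world [ 8.4  8.6 -5.2] F tool [ 7.6 -9.3  5.2]
r 0.0971 theta -96.0
```

```bash
python3 -m crank '[{"x":-0.0058,"y":-0.0012,"z":0,"ax":0,"ay":0,"az":0.03,"claw":1},{"x":-0.0116,"y":-0.0027,"z":0,"ax":0,"ay":0,"az":0.06,"claw":1},{"x":-0.0174,"y":-0.0042,"z":0,"ax":0,"ay":0,"az":0.09,"claw":1},{"x":-0.0231,"y":-0.0058,"z":0,"ax":0,"ay":0,"az":0.12,"claw":1},{"x":-0.0288,"y":-0.0073,"z":0,"ax":0,"ay":0,"az":0.15,"claw":1}]' >/dev/null
python3 st.py
python3 -m crank '[{"x":-0.003,"y":0,"z":0,"ax":0,"ay":0,"az":0.015,"claw":1},{"x":-0.006,"y":-0.0002,"z":0,"ax":0,"ay":0,"az":0.03,"claw":1},{"x":-0.0088,"y":-0.0004,"z":0,"ax":0,"ay":0,"az":0.045,"claw":1},{"x":-0.0116,"y":-0.0007,"z":0,"ax":0,"ay":0,"az":0.06,"claw":1},{"x":-0.0145,"y":-0.0011,"z":0,"ax":0,"ay":0,"az":0.075,"claw":1}]' >/dev/null
python3 st.py
```

```text
t 6.08 tcp [ 0.5122 -0.0279  0.0633] yaw -22.3 q [-0.75  0.31  0.83  1.97 -0.28  0.97 -0.18] w 0.0174 F world [ 8.2  0.6 -5.2] F tool [ 7.4 -3.7  5.2]
r 0.0969 theta -113.3
t 6.5 tcp [ 0.4994 -0.0211  0.0633] yaw -30.8 q [-0.81  0.28  0.86  2.   -0.26  0.96 -0.35] w 0.0172 F world [ 9.5  0.8 -7.9] F tool [ 7.7 -5.5  7.9]
r 0.0969 theta -121.9
```

```bash
python3 -m crank '[{"x":-0.003,"y":-0.0005,"z":0.001,"ax":0,"ay":0,"az":0.015,"claw":1},{"x":-0.006,"y":-0.001,"z":0.002,"ax":0,"ay":0,"az":0.03,"claw":1},{"x":-0.0088,"y":-0.0014,"z":0.003,"ax":0,"ay":0,"az":0.045,"claw":1},{"x":-0.0116,"y":-0.0022,"z":0.003,"ax":0,"ay":0,"az":0.06,"claw":1},{"x":-0.0145,"y":-0.003,"z":0.003,"ax":0,"ay":0,"az":0.075,"claw":1}]' >/dev/null
python3 st.py
python3 -m crank '[{"x":-0.003,"y":0,"z":0,"ax":0,"ay":0,"az":0.015,"claw":1},{"x":-0.006,"y":-0.0002,"z":0,"ax":0,"ay":0,"az":0.03,"claw":1},{"x":-0.0088,"y":-0.0004,"z":0,"ax":0,"ay":0,"az":0.045,"claw":1},{"x":-0.0116,"y":-0.0007,"z":0,"ax":0,"ay":0,"az":0.06,"claw":1},{"x":-0.0145,"y":-0.0011,"z":0,"ax":0,"ay":0,"az":0.075,"claw":1}]' >/dev/null
python3 st.py
```

```text
t 6.92 tcp [ 0.4904 -0.0142  0.0626] yaw -39.6 q [-0.87  0.26  0.9   2.03 -0.25  0.95 -0.53] w 0.0173 F world [  0.1 -12.2  25.2] F tool [  8.    9.3 -25.2]
r 0.0964 theta -128.6
t 7.33 tcp [ 0.4799 -0.0044  0.0626] yaw -48.2 q [-0.93  0.24  0.94  2.06 -0.24  0.94 -0.71] w 0.0173 F world [  1.1 -12.6  28. ] F tool [ 10.3   7.5 -28. ]
r 0.0964 theta -137.2
```

```bash
python3 -m crank '[{"x":-0.002,"y":0.0004,"z":-0.0006,"ax":0,"ay":0,"az":0.01,"claw":1},{"x":-0.004,"y":0.0008,"z":-0.0012,"ax":0,"ay":0,"az":0.02,"claw":1},{"x":-0.006,"y":0.0012,"z":-0.0018,"ax":0,"ay":0,"az":0.03,"claw":1},{"x":-0.0078,"y":0.0015,"z":-0.0024,"ax":0,"ay":0,"az":0.04,"claw":1},{"x":-0.0097,"y":0.0018,"z":-0.0025,"ax":0,"ay":0,"az":0.05,"claw":1}]' >/dev/null
python3 st.py
python3 - <<'E'
from bench import camera
from h import *
a=camera("top")["color"][165:285,220:380];b=camera("side");cv2.imwrite("pics/c3.png",np.hstack([cv2.resize(a,(400,300)),cv2.resize(b["color"][180:300,240:400],(400,300))]))
E
```

```text
t 7.75 tcp [0.4721 0.0046 0.0631] yaw -53.7 q [-0.98  0.22  0.96  2.08 -0.22  0.94 -0.84] w 0.0172 F world [ 21.5  -0.  -19.9] F tool [ 12.6 -17.1  20.1]
r 0.0967 theta -144.3
```

View pics/c3.png

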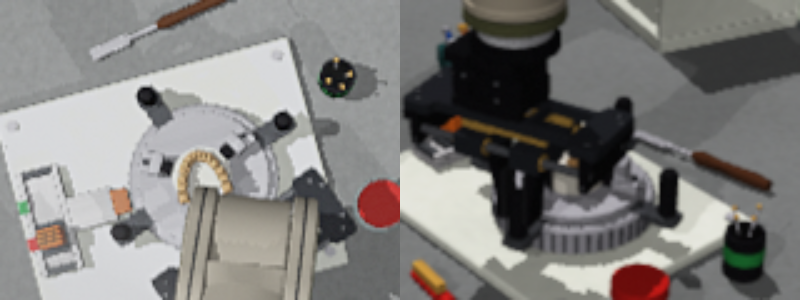

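```bash
python3 -m crank '[{"x":0,"y":0,"z":0,"ax":0,"ay":0,"az":0,"claw":0.4},{"x":0,"y":0,"z":0,"ax":0,"ay":0,"az":0,"claw":0.4},{"x":0,"y":0,"z":0,"ax":0,"ay":0,"az":0,"claw":0.4},{"x":0,"y":0,"z":0,"ax":0,"ay":0,"az":0,"claw":0.4},{"x":0,"y":0,"z":0,"ax":0,"ay":0,"az":0,"claw":0.4}]' >/dev/null
python3 st.py
```

```text
t 8.27 tcp [0.468  0.0046 0.062 ] yaw -53.7 q [-0.98  0.22  0.96  2.08 -0.22  0.95 -0.84] w 0.0257 F world [ 0.1 -0.2  0.2] F tool [ 0.2 -0.  -0.2]
r 0.1001 theta -145.6
```

```bash
python3 -m crank '[{"x":-0.002,"y":0,"z":0,"ax":0,"ay":0,"az":0.01,"claw":0.4},{"x":-0.004,"y":-0.0001,"z":0,"ax":0,"ay":0,"az":0.02,"claw":0.4},{"x":-0.006,"y":-0.0002,"z":0,"ax":0,"ay":0,"az":0.03,"claw":0.4},{"x":-0.008,"y":-0.0004,"z":0,"ax":0,"ay":0,"az":0.04,"claw":0.4},{"x":-0.01,"y":-0.0006,"z":0,"ax":0,"ay":0,"az":0.05,"claw":0.4}]' >/dev/null
python3 st.py
```

```text
t 8.68 tcp [0.4641 0.0111 0.0622] yaw -59.6 q [-1.02  0.2   0.99  2.09 -0.21  0.94 -0.96] w 0.0261 F world [ 8.8 -8.5 -7.6] F tool [11.8 -3.3  7.7]
r 0.0999 theta -150.0
```

```bash
python3 -m crank '[{"x":-0.0006,"y":0.0001,"z":0,"ax":0,"ay":0,"az":0.003,"claw":0.4},{"x":-0.0012,"y":0.0002,"z":0,"ax":0,"ay":0,"az":0.006,"claw":0.4},{"x":-0.0018,"y":0.0003,"z":0,"ax":0,"ay":0,"az":0.009,"claw":0.4},{"x":-0.0024,"y":0.0004,"z":0,"ax":0,"ay":0,"az":0.012,"claw":0.4},{"x":-0.003,"y":0.0005,"z":0,"ax":0,"ay":0,"az":0.015,"claw":0.4}]' >/dev/null
python3 st.py
```

```text
t 9.1 tcp [0.4626 0.0134 0.0624] yaw -61.2 q [-1.04  0.2   0.99  2.1  -0.2   0.94 -1.  ] w 0.0259 F world [10.  -7.8 -7.8] F tool [11.6 -5.   7.9]
r 0.1001 theta -151.5
```

Push is steady at about 11.6 N, which is firm. Now I'll release, rise, and measure the lock.

```bash
python3 -m crank '[{"x":0.002,"y":0,"z":0,"ax":0,"ay":0,"az":0,"claw":0.1},{"x":0.004,"y":0,"z":0,"ax":0,"ay":0,"az":0,"claw":0},{"x":0.004,"y":0,"z":0,"ax":0,"ay":0,"az":0,"claw":-0.05},{"x":0.004,"y":0,"z":0,"ax":0,"ay":0,"az":0,"claw":-0.1},{"x":0.004,"y":0,"z":0,"ax":0,"ay":0,"az":0,"claw":-0.1}]' >/dev/null
python3 st.py
python3 -m crank '[{"x":0,"y":0,"z":-0.02,"ax":0,"ay":0,"az":0,"claw":-0.1},{"x":0,"y":0,"z":-0.05,"ax":0,"ay":0,"az":0,"claw":-0.1},{"x":0,"y":0,"z":-0.08,"ax":0,"ay":0,"az":0,"claw":-0.1},{"x":0,"y":0,"z":-0.1,"ax":0,"ay":0,"az":0,"claw":-0.1},{"x":0,"y":0,"z":-0.12,"ax":0,"ay":0,"az":0,"claw":-0.1}]' >/dev/null
python3 st.py
python3 - <<'E'
from bench import camera
from h import *
c=camera("top");im=c["color"];d=camera("side")
cv2.imwrite("pics/c4.png",np.hstack([cv2.resize(im[165:285,215:375],(400,300)),cv2.resize(d["color"][180:300,220:380],(400,300))]))
h=cv2.cvtColor(im,cv2.COLOR_BGR2HSV)
for nm,lo,hi in(("orange",6,16),("red",0,5),("green",45,80)):
    m=(h[...,0]>=lo)&(h[...,0]<=hi)&(h[...,1]>90)&(h[...,2]>70);k=np.zeros_like(m);k[225:275,215:280]=1
    for a,p in blobs(m&k,3):print(nm,a,p,ray(c,*p,.06 if nm=="orange" else .03)[:2].round(4))
# plate direction from crop1 corners
P=[ray(c,210+u/4.2,175+v/4.2,.014)[:2] for u,v in((35,152),(527,22),(630,398),(133,530))];P=np.array(P)
print(P.round(4),[np.linalg.norm(P[i]-P[i-1]).round(3) for i in range(4)],[np.degrees(np.arctan2(*(P[i]-P[j])[::-1])).round(1) for i,j in((1,2),(0,3),(0,1),(3,2))])
e=P[1]-P[2];ex=e/np.linalg.norm(e);ey=np.array([-ex[1],ex[0]]);print("axis from plate",(P.mean(0)-.0375*ey).round(4))
A=np.array([.549,.0605]);print("lock open est",(A+.168*ey).round(4))
E
```

```text
t 9.52 tcp [0.4626 0.0119 0.062 ] yaw -61.1 q [-1.03  0.21  0.99  2.09 -0.21  0.94 -0.99] w 0.0457 F world [-0.2 -0.5 -1.2] F tool [0.4 0.4 1.2]
r 0.1008 theta -150.8
t 9.93 tcp [0.4628 0.0119 0.1834] yaw -61.1 q [-1.15 -0.08  1.01  1.96  0.07  1.22 -1.23] w 0.048 F world [ 0.4 -0.4  0. ] F tool [ 0.5 -0.1 -0. ]
r 0.1006 theta -150.7
orange 61 [267.9, 244.9] [0.524  0.1435]
orange 75 [239.4, 259.5] [0.4853 0.2156]
red 15 [233.2, 262.5] [0.4776 0.2365]
green 10 [229.0, 247.7] [0.5161 0.2485]
[[ 0.6131  0.2824]
 [ 0.7014 -0.0272]
 [ 0.4645 -0.0961]
 [ 0.3763  0.2142]] [np.float64(0.246), np.float64(0.322), np.float64(0.247), np.float64(0.323)] [np.float64(16.2), np.float64(16.1), np.float64(105.9), np.float64(105.9)]
axis from plate [0.5493 0.0573]
lock open est [0.5021 0.2218]
```

View pics/c4.png

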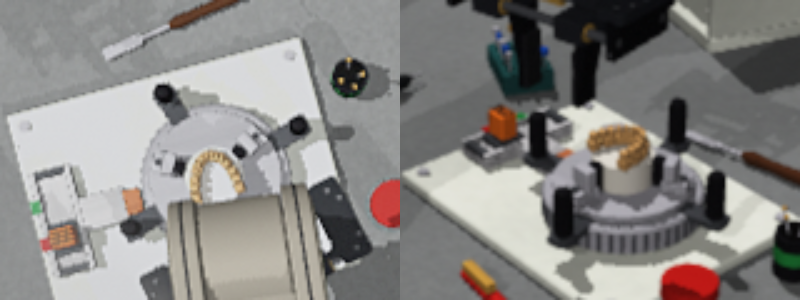

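The picture shows the cast centred and upright with the jaws on it. The orange grip is still by the red mark, at top px (239,259), and measures 167 mm from the axis, which fits 168. The chuck yaw is 16°.

```bash
python3 -m crank '[{"x":-0.03,"y":-0.021,"z":0,"ax":0,"ay":0,"az":-0.06,"claw":-0.1},{"x":-0.06,"y":-0.042,"z":0,"ax":0,"ay":0,"az":-0.12,"claw":-0.1},{"x":-0.09,"y":-0.064,"z":0,"ax":0,"ay":0,"az":-0.18,"claw":-0.1},{"x":-0.12,"y":-0.085,"z":0,"ax":0,"ay":0,"az":-0.24,"claw":-0.1},{"x":-0.15,"y":-0.106,"z":0,"ax":0,"ay":0,"az":-0.3,"claw":-0.1}]' >/dev/null
python3 -m crank '[{"x":0,"y":0,"z":0,"ax":0,"ay":0,"az":-0.06,"claw":-0.1},{"x":0,"y":0,"z":0,"ax":0,"ay":0,"az":-0.12,"claw":-0.1},{"x":0,"y":0,"z":0,"ax":0,"ay":0,"az":-0.18,"claw":-0.1},{"x":0,"y":0,"z":0,"ax":0,"ay":0,"az":-0.24,"claw":-0.1},{"x":0,"y":0,"z":0,"ax":0,"ay":0,"az":-0.3,"claw":-0.1}]' >/dev/null
python3 st.py .4853 .2156 .1
```

```text
t 10.87 tcp [0.4827 0.1942 0.181 ] yaw 8.0 q [-1.22  0.15  0.82  1.83 -0.12  1.21 -0.22] w 0.0481 F world [-0.3 -0.2 -0.1] F tool [-0.3  0.1  0.1]
shift tool [ 0.0056 -0.0209  0.0809]
r 0.1494 theta 117.0
```

```bash
python3 -m crank '[{"x":0.003,"y":-0.01,"z":0.016,"ax":0,"ay":0,"az":-0.035,"claw":-0.1},{"x":0.0055,"y":-0.021,"z":0.04,"ax":0,"ay":0,"az":-0.07,"claw":-0.1},{"x":0.0055,"y":-0.021,"z":0.065,"ax":0,"ay":0,"az":-0.07,"claw":-0.1},{"x":0.0055,"y":-0.021,"z":0.08,"ax":0,"ay":0,"az":-0.07,"claw":-0.1},{"x":0.0055,"y":-0.021,"z":0.08,"ax":0,"ay":0,"az":-0.07,"claw":-0.1}]' >/dev/null
python3 st.py .4853 .2156 .044
python3 - <<'E'
from bench import camera
from h import *
a=camera("top")["color"][205:295,190:310];b=camera("side");cv2.imwrite("pics/c5.png",np.hstack([cv2.resize(a,(400,300)),cv2.resize(b["color"][170:260,220:340],(400,300))]))
E
```

```text
t 11.28 tcp [0.4835 0.2148 0.0981] yaw 15.7 q [-1.17  0.29  0.77  1.89 -0.23  1.06 -0.04] w 0.0481 F world [-0.7  0.1 -0. ] F tool [-0.6 -0.3  0. ]
shift tool [ 0.0022 -0.0005  0.0541]
r 0.1677 theta 113.6
```

View pics/c5.png

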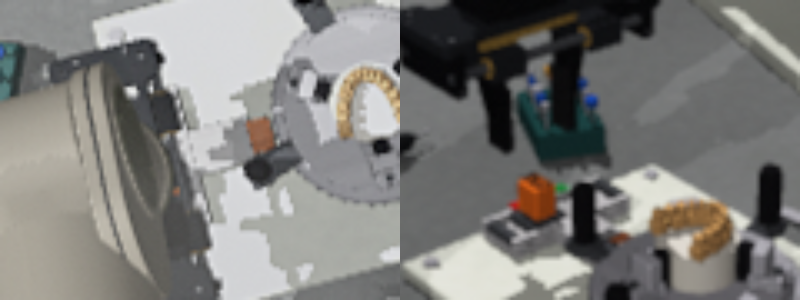

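The fingers at panel (500,148) and (565,130) straddle above the orange grip at (537,183).

```bash
python3 -m crank '[{"x":0.001,"y":0,"z":0.015,"ax":0,"ay":0,"az":0,"claw":-0.1},{"x":0.002,"y":0,"z":0.03,"ax":0,"ay":0,"az":0,"claw":-0.1},{"x":0.002,"y":0,"z":0.042,"ax":0,"ay":0,"az":0,"claw":-0.1},{"x":0.002,"y":0,"z":0.05,"ax":0,"ay":0,"az":0,"claw":-0.1},{"x":0.002,"y":0,"z":0.053,"ax":0,"ay":0,"az":0,"claw":-0.1}]' >/dev/null
python3 st.py
python3 -m crank '[{"x":0,"y":0,"z":0,"ax":0,"ay":0,"az":0,"claw":0.3},{"x":0,"y":0,"z":0,"ax":0,"ay":0,"az":0,"claw":0.4},{"x":0,"y":0,"z":0,"ax":0,"ay":0,"az":0,"claw":0.4},{"x":0,"y":0,"z":0,"ax":0,"ay":0,"az":0,"claw":0.4},{"x":0,"y":0,"z":0,"ax":0,"ay":0,"az":0,"claw":0.4}]' >/dev/null
python3 st.py
```

```text
t 11.8 tcp [0.4875 0.2163 0.0485] yaw 15.6 q [-1.13  0.37  0.73  1.92 -0.3   0.96  0.02] w 0.0482 F world [-0.2 -0.2 -0.1] F tool [-0.2  0.1  0.1]
r 0.1675 theta 112.1
t 12.22 tcp [0.488  0.2166 0.0495] yaw 15.6 q [-1.13  0.37  0.73  1.92 -0.3   0.96  0.02] w 0.0279 F world [ 0.4 -0.1  0.4] F tool [ 0.4  0.2 -0.4]
r 0.1677 theta 111.9
```

```bash
python3 -m crank '[{"x":0.005,"y":0,"z":0.001,"ax":0,"ay":0,"az":0,"claw":0.4},{"x":0.01,"y":0,"z":0.002,"ax":0,"ay":0,"az":0,"claw":0.4},{"x":0.015,"y":0,"z":0.003,"ax":0,"ay":0,"az":0,"claw":0.4},{"x":0.02,"y":0,"z":0.003,"ax":0,"ay":0,"az":0,"claw":0.4},{"x":0.025,"y":0,"z":0.003,"ax":0,"ay":0,"az":0,"claw":0.4}]' >/dev/null
python3 st.py
python3 -m crank '[{"x":0.003,"y":0,"z":0,"ax":0,"ay":0,"az":0,"claw":0.4},{"x":0.006,"y":0,"z":0,"ax":0,"ay":0,"az":0,"claw":0.4},{"x":0.009,"y":0,"z":0,"ax":0,"ay":0,"az":0,"claw":0.4},{"x":0.012,"y":0,"z":0,"ax":0,"ay":0,"az":0,"claw":0.4},{"x":0.015,"y":0,"z":0,"ax":0,"ay":0,"az":0,"claw":0.4}]' >/dev/null
python3 st.py
```

```text
t 12.63 tcp [0.512  0.2234 0.0457] yaw 15.7 q [-1.08  0.43  0.72  1.86 -0.34  0.98  0.05] w 0.0264 F world [-5.5 -0.   1.6] F tool [-5.3 -1.5 -1.6]
r 0.1668 theta 103.4
t 13.05 tcp [0.5258 0.2274 0.0457] yaw 15.7 q [-1.06  0.46  0.71  1.82 -0.35  0.99  0.07] w 0.0264 F world [-7.8 -0.3  0.4] F tool [-7.6 -1.9 -0.4]
r 0.1681 theta 98.5
```

```bash
python3 -m crank '[{"x":0.001,"y":0,"z":0,"ax":0,"ay":0,"az":0,"claw":0.4},{"x":0.002,"y":0,"z":0,"ax":0,"ay":0,"az":0,"claw":0.4},{"x":0.003,"y":0,"z":0,"ax":0,"ay":0,"az":0,"claw":0.4},{"x":0.004,"y":0,"z":0,"ax":0,"ay":0,"az":0,"claw":0.4},{"x":0.005,"y":0,"z":0,"ax":0,"ay":0,"az":0,"claw":0.4}]' >/dev/null
python3 st.py
python3 -m crank '[{"x":0.001,"y":0,"z":0,"ax":0,"ay":0,"az":0,"claw":0.4},{"x":0.002,"y":0,"z":0,"ax":0,"ay":0,"az":0,"claw":0.4},{"x":0.003,"y":0,"z":0,"ax":0,"ay":0,"az":0,"claw":0.4},{"x":0.004,"y":0,"z":0,"ax":0,"ay":0,"az":0,"claw":0.4},{"x":0.005,"y":0,"z":0,"ax":0,"ay":0,"az":0,"claw":0.4}]' >/dev/null
python3 st.py
```

```text
t 13.47 tcp [0.5271 0.2277 0.0454] yaw 15.7 q [-1.05  0.47  0.7   1.81 -0.36  1.    0.07] w 0.0262 F world [-27.5  -5.7  19.6] F tool [-28.2  -2.  -19.3]
r 0.1683 theta 98.0
t 13.88 tcp [0.5289 0.2283 0.0452] yaw 15.7 q [-1.05  0.48  0.7   1.8  -0.36  1.01  0.07] w 0.0298 F world [-37.6  -9.5  30.7] F tool [-39.3  -1.1 -30.1]
r 0.1686 theta 97.4
```

Hard stop felt: the force jumped from 7 N to 28 N and more. I'll back off, open and rise clear.

```bash
python3 -m crank '[{"x":-0.004,"y":0,"z":0,"ax":0,"ay":0,"az":0,"claw":0.2},{"x":-0.008,"y":0,"z":0,"ax":0,"ay":0,"az":0,"claw":0},{"x":-0.009,"y":0,"z":0,"ax":0,"ay":0,"az":0,"claw":-0.1},{"x":-0.009,"y":0,"z":0,"ax":0,"ay":0,"az":0,"claw":-0.1},{"x":-0.009,"y":0,"z":0,"ax":0,"ay":0,"az":0,"claw":-0.1}]' >/dev/null
python3 st.py
python3 -m crank '[{"x":0,"y":0,"z":-0.02,"ax":0,"ay":0,"az":0,"claw":-0.1},{"x":0,"y":0,"z":-0.05,"ax":0,"ay":0,"az":0,"claw":-0.1},{"x":0,"y":0,"z":-0.08,"ax":0,"ay":0,"az":0,"claw":-0.1},{"x":0,"y":0,"z":-0.11,"ax":0,"ay":0,"az":0,"claw":-0.1},{"x":0,"y":0,"z":-0.14,"ax":0,"ay":0,"az":0,"claw":-0.1}]' >/dev/null
python3 -m crank '[{"x":-0.02,"y":-0.02,"z":0,"ax":0,"ay":0,"az":0,"claw":-0.1},{"x":-0.04,"y":-0.05,"z":0,"ax":0,"ay":0,"az":0,"claw":-0.1},{"x":-0.06,"y":-0.08,"z":0,"ax":0,"ay":0,"az":0,"claw":-0.1},{"x":-0.08,"y":-0.11,"z":0,"ax":0,"ay":0,"az":0,"claw":-0.1},{"x":-0.1,"y":-0.14,"z":0,"ax":0,"ay":0,"az":0,"claw":-0.1}]' >/dev/null
python3 -m crank '[{"x":0,"y":0,"z":0,"ax":0,"ay":0,"az":0,"claw":-0.1},{"x":0,"y":0,"z":0,"ax":0,"ay":0,"az":0,"claw":-0.1},{"x":0,"y":0,"z":0,"ax":0,"ay":0,"az":0,"claw":-0.1},{"x":0,"y":0,"z":0,"ax":0,"ay":0,"az":0,"claw":-0.1},{"x":0,"y":0,"z":0,"ax":0,"ay":0,"az":0,"claw":-0.1}]' >/dev/null
python3 st.py
python3 - <<'E'
from bench import camera
from h import *
c=camera("top");im=c["color"];d=camera("side")
cv2.imwrite("pics/c6.png",np.hstack([cv2.resize(im[165:285,215:375],(400,300)),cv2.resize(d["color"][180:300,220:380],(400,300))]))
h=cv2.cvtColor(im,cv2.COLOR_BGR2HSV);m=(h[...,0]>=6)&(h[...,0]<=16)&(h[...,1]>90)&(h[...,2]>70);k=np.zeros_like(m);k[225:275,215:280]=1
for a,p in blobs(m&k,3):
    q=ray(c,*p,.06)[:2];print(a,p,q.round(4),"travel",((q-[.4853,.2156])@[.961,.277]).round(4))
E
```

```text
t 14.3 tcp [0.5281 0.2276 0.0464] yaw 15.6 q [-1.06  0.46  0.71  1.82 -0.35  0.99  0.07] w 0.0465 F world [-0.3 -1.2  0.1] F tool [-0.6  1.1 -0.1]
r 0.168 theta 97.7
t 15.55 tcp [0.3944 0.3343 0.1861] yaw 15.5 q [-1.44  0.12  0.7   1.83 -0.08  1.22 -0.44] w 0.048 F world [ 0.1  0.3 -0.3] F tool [ 0.2 -0.2  0.3]
r 0.3147 theta 119.8
86 [236.2, 245.0] [0.5223 0.2247] travel 0.0381
61 [268.6, 244.8] [0.5243 0.1417] travel 0.017
```

View pics/c6.png

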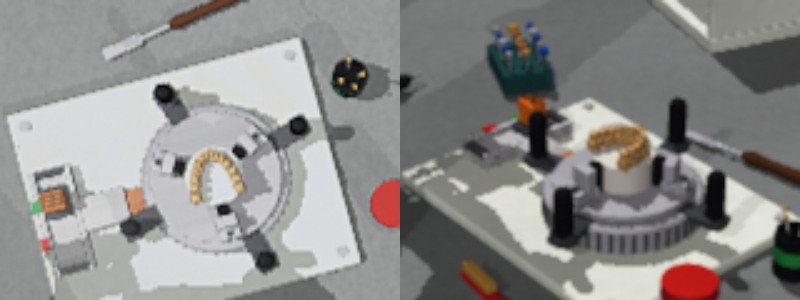

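```bash
python3 -c "
from bench import close_job;print(close_job())"
```

```text
the job is handed in; nothing more can be done
None
```

I gripped the tan cast in the chuck, slid the ring lock home against its stop, and handed the job in at about 15.6 s of the 67 s. No verdict was reported.

- **Ring:** I gripped post_0 lightly and swung the ring about 2.7 rad, to a ring position of roughly 2.8 rad. I then loosened the fingers and finished with one finger pushing. The push held steady at 11.6–11.8 N, within the firm range of 10–13 N.
- **Lock:** The slide moved at about 5–8 N, then the force jumped to 28–39 N at the end of travel, so I took it to be against its stop. The camera measured 38 mm of travel, and the grip ended within about 1 mm of the green mark. That is close to the 37 mm limit, so I relied on the stop rather than the picture.
- **Last picture:** The tan cast stood upright and centred with the jaws on it, and the posts were where I left them. What it showed of the bench looked undisturbed. The hand was clear, reading about 0 N.

**What didn't agree:**
- My first estimate of the chuck's axis was about 4 mm off. That put sideways forces of up to 17 N and vertical forces of up to 28 N on the gripped post, which I cleared by opening the fingers before the final push.
- While pressing on the lock stop there was also about 30 N of vertical force.
- I could not measure the pad forces directly; the grip is judged only from the push force.
- I did not re-check the blue cast after the start, but the arm never went near it.

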